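# Count to the third lane and load the tin carton

## Task

Starting at the end of the rack where the little black slate sign stands, run a fingertip along the top of its label rail, touching the first, second and third yellow labels in turn (every lane counts, full or empty), and touch no label beyond the third. Then push the blue carton along the counter into that third lane until it is home against the stop at the lane's far end. Only push it, gently: do not pinch, lift or tip it, leave everything else where it stands, and finish clear.

Things in the scene. Friction and masses are not known exactly. Their poses are not given: they have to be found in the camera images.
- rack: Dark wooden six-lane rack fixed to the counter, 90 x 304 mm. Origin: on the counter, mid-length. Its +x points away from the robot along the lanes, +y to the robot's left; turned up to 0.1 rad. Seven dividers 4 mm thick, 35 high, 50 apart: six floorless lanes 46 wide (things slide on the counter), centres at y = +-25, +-75, +-125 mm, open above and at the robot's side (mouths at x = -45 mm).
- rack_stop (a point): Foot of the stop's face, mid-rack, on the counter: rack x = +20 mm, so lanes are 65 mm deep. The solid stop closes all lanes at their far end; it is 25 mm thick (rack x = 20 to 45 mm) and its flat top, 45 mm above the counter, is the label rail. Axes as the rack's.
- carton: Blue carton with a yellow band round its middle, 80 long (its x) x 38 wide (its y) x 26 high (mm), 80 to 170 g, lying loose on the counter in front of the lane mouths, turned up to 0.3 rad from the robot's x. Origin: centre of its underside. Either end may go in first. Home against the stop, its centre is at rack x = -20 mm and it sticks out of the lane by 15 mm.
- slate: Small black slate sign standing upright in a light wood foot, 40 (x) x 50 (y) x 71 high (mm), loose, beside one end of the rack, 200 mm from its middle: this is the end to count from. It may stand at the left (+y) or right (-y) end. Origin: centre of its underside. Leave it alone.
- pot: Small white ceramic cup, 50 mm across, 50 high, empty, loose, beside the other end of the rack. Origin: centre of its underside. Leave it alone.
- jar: Green glass jar with black lid, 66 mm across, 100 high, loose, to the left of the work. Origin: centre of its underside. Leave it alone.
- can: Can with red label, 68 mm across, 90 high, loose, to the right of the work. Origin: centre of its underside. Leave it alone.
- amber_carton: Orange carton with white band, same size as the blue one, already home in lane 2 or lane 6 (from the left). Origin: centre of its underside. Leave it alone.
- green_carton: Green carton with white band, same size as the blue one, already home in the other one of lanes 2 and 6. Origin: centre of its underside. Leave it alone.
- label1: Yellow label plate of lane 1 (the leftmost, +y end of the rack), counting from the robot's left; 25 (x) x 40 (y) mm, set flush in the label rail's top with 10 mm of dark metal between neighbours: a finger slides smoothly over all. Rigid, axes as the rack's. Origin: centre of its top face, 45 mm above the counter, on its lane's centre line, 12.5 mm beyond the stop's face.
- label2: Yellow label plate of lane 2, counting from the robot's left; 25 (x) x 40 (y) mm, set flush in the label rail's top with 10 mm of dark metal between neighbours: a finger slides smoothly over all. Rigid, axes as the rack's. Origin: centre of its top face, 45 mm above the counter, on its lane's centre line, 12.5 mm beyond the stop's face.
- label3: Yellow label plate of lane 3, counting from the robot's left; 25 (x) x 40 (y) mm, set flush in the label rail's top with 10 mm of dark metal between neighbours: a finger slides smoothly over all. Rigid, axes as the rack's. Origin: centre of its top face, 45 mm above the counter, on its lane's centre line, 12.5 mm beyond the stop's face.
- label4: Yellow label plate of lane 4, counting from the robot's left; 25 (x) x 40 (y) mm, set flush in the label rail's top with 10 mm of dark metal between neighbours: a finger slides smoothly over all. Rigid, axes as the rack's. Origin: centre of its top face, 45 mm above the counter, on its lane's centre line, 12.5 mm beyond the stop's face.
- label5: Yellow label plate of lane 5, counting from the robot's left; 25 (x) x 40 (y) mm, set flush in the label rail's top with 10 mm of dark metal between neighbours: a finger slides smoothly over all. Rigid, axes as the rack's. Origin: centre of its top face, 45 mm above the counter, on its lane's centre line, 12.5 mm beyond the stop's face.
- label6: Yellow label plate of lane 6 (the rightmost, -y end of the rack), counting from the robot's left; 25 (x) x 40 (y) mm, set flush in the label rail's top with 10 mm of dark metal between neighbours: a finger slides smoothly over all. Rigid, axes as the rack's. Origin: centre of its top face, 45 mm above the counter, on its lane's centre line, 12.5 mm beyond the stop's face.
Not all that is in view belongs to the job. Of the things shaped like the carton, the blue one is meant.

How it is judged:
By the outcome, as a careful person would: the job done as asked, in the order asked, and still so for the second after the job is handed in, with the robot touching nothing.
It also fails if it takes over 64 s, if anything falls off the work surface, if the arm or the gripper's body presses on something with over 40 N, if the wrist force passes 120 N, or if a joint passes its speed limit or range.

## Robot

A 6-joint arm with a two-finger parallel gripper is mounted at the origin on the work surface. World frame = base frame: x ahead of the robot, y to its left, z up, the work surface at z = 0. Lengths are in m, angles in degrees, forces in N, time in s.
With the tool pointing down it reaches from about 0.275 to 0.725 m from the base axis. Payload 15.9 kg.
Tool frame: the origin (TCP) lies at the very end of the fingers, on their centre line; the grasp point (between the pads) lies 19 mm behind it; z points along the fingers, y is the line along which they close (so a half turn about z gives the same grasp; the last joint's range is limited). The gripper opens to 85 mm and grips with 20 to 120 N. Pads are 22 mm wide; open, the fingers measure 114 mm over their backs; the gripper's body (76 mm by 85 mm) begins 54 mm behind the grasp point. The pads swing forward as they close: fully open they stand 13 mm farther back than shut.
Start: joints at [-67.666, 12.198, -1.971, 75.831, 0, 90], TCP at [0.19, -0.462, 0.231] pointing down, gripper open.
Joint ranges: [-170.91, 170.91], [-42.67, 98.43], [-65.05, 77.54], [-120.47, 116.71], [-90, 82.35], [-180, 180]. Speed limits (degrees/s): [108.29, 108.29, 136.94, 147.25, 180, 180].

## Interface

Orientations are given as [roll, pitch, yaw] about the fixed x, y, z axes, in that order (R = Rz(yaw) Ry(pitch) Rx(roll)).
In Python, from rig import * gives the robot as it stands.
- The arm moves only by the tool jog_arm, never from a script. Its argument "targets" is one flat list of numbers, 7 for each row, row after row: the shift along the tool's x, y, z in m, then the turn, a rotation vector about the tool's x, y, z in rad, then the finger opening in m, from 0 to 0.0854. In form: [tx, ty, tz, ax, ay, az, claw, tx, ty, tz, ax, ay, az, claw, ...]. A call has 1 to 20 rows; each row is the pose to reach, as a shift and turn from the pose commanded when the call began, along the tool's axes at that moment; what a row does not reach only later rows make up. A row lasts 1/12 s, in which the tool goes at most 41.7 mm and 7.16 degrees, less where a joint would pass 70% of its speed; a pose out of reach is approached as far as the arm can. A call with a gripper value outside its range is refused whole. The fingers move at their own pace and stop on an object; the grip force is fixed at half the most. Time passes only in rows, so rows that repeat a pose let the fingers close. It gives the time, the measured TCP pose, the force, the opening and the grip force at its end, in the units of the state.
- sense(): the state, without advancing time (a new reading comes with each control period).
- get_image(name): name is "scene" or "side" or "wrist"; returns the picture (420x560x3 uint8, red, green, blue); there is no depth.
- calibration(name): a dict with "vertical_fov" (degrees; the focal length in pixels is half the picture's height over the tangent of half this angle, whatever the lens; pixels are square), "cx", "cy" (the principal point, pixels), "dist" ([k1, k2, p1, p2, k3] as OpenCV has them; the pictures are not rectified), "camera_from_world" (4x4, takes a point from world to camera coordinates); the wrist camera has in their place "tool_from_camera" (4x4, takes a point from camera to tool coordinates, whose origin is the TCP and whose axes are the flange's). Camera axes: x right, y up, looking along -z (the intrinsics and any distortion apply to the point x, -y, -z); pixel columns grow to the right and rows downward; lengths in m; the calibration is good to about 2 mm. A picture is of the moment at which its call begins: read the wrist's pose just before it. calibration takes no time and is no camera call.
- hand_in(): hands the job in; it is judged then, once.
Trained networks look in the newest picture that a camera, given by its name, has taken for a name from the list of things; names that differ only in an ending like _2 or _b are one class to them, and where a whole thing is asked for, a point or a joint stands for the part that bears it (a point fixed in the world has none). Each returns a list of dicts, best first, with "confidence" (0 to 1); they miss things now and then, are a little off and sometimes report something else, mostly with a low value. They report only what shows in the picture. A call takes as long as a camera call. They do not tell look-alikes from the thing itself.
- boxes_of(camera, target): "extent" ([left, top, right, bottom] in pixels, round what is visible of it).
- tip_of(camera, target): "point" ([row, column] in pixels: a listed point, or the origin of a listed thing).
The state is a dict: "time": time; "joint_pos": joint angles; "joint_velocities": joint speeds; "joint_torque": joint torques, N m; "eef_pos": TCP position; "tool_rot": TCP orientation; "wrist_force": force on the tool from outside, world axes, zero at the start; "torque": the same for the moment, N m; "grip_width": finger opening in m; "grasp_force": force on a finger pad.
Only numpy, scipy, OpenCV 4.12 (cv2) and the standard library are available. Lean on these libraries where they do the work, as an engineer would, in place of code of your own. Each camera call takes 0.05 s, during which the arm holds its last target. There are 200 camera calls.

## Working session

There is one attempt and no reset: what is moved stays moved. The work goes in short steps, Python scripts to look and compute and a tool call to move; the robot and the scene stay as the last step left them, time stands still between calls to the robot, and variables do not carry over. Pictures are saved under pics/ and viewed, at most 10 in all, crops included, and the job is handed in when it is done.

Besides the shell and the picture viewer there is one more tool, called after ">>>" by a JSON object that holds its "op" and its "data", one argument or row to a line. jog_arm: Moves the arm, as the interface text tells. Its arguments: {"type":"object","properties":{"targets":{"type":"array"}},"required":["targets"]}

```bash
mkdir -p pics; cat > h.py <<'E'
from rig import *
import numpy as np, cv2
from scipy.spatial.transform import Rotation as R
def cam(name):
    c=calibration(name); f=210/np.tan(np.radians(c["vertical_fov"]/2))
    K=np.array([[f,0,c["cx"]],[0,f,c["cy"]],[0,0,1]]); d=np.array(c["dist"],float)
    if "camera_from_world" in c: T=np.array(c["camera_from_world"])
    else:
        s=sense(); W=np.eye(4); W[:3,:3]=R.from_euler('xyz',s["tool_rot"],degrees=True).as_matrix(); W[:3,3]=s["eef_pos"]
        T=np.linalg.inv(W@np.array(c["tool_from_camera"]))
    return K,d,T
def ray(name,u,v,z,C=None):
    K,d,T=C or cam(name); p=cv2.undistortPoints(np.array([[[u,v]]],float),K,d)[0,0]
    W=np.linalg.inv(T); r=W[:3,:3]@np.array([p[0],-p[1],-1]); o=W[:3,3]
    return (o+r*(z-o[2])/r[2])
def proj(name,P,C=None):
    K,d,T=C or cam(name); q=(T[:3,:3]@np.atleast_2d(P).T).T+T[:3,3]
    q=q*[1,-1,-1]; return cv2.projectPoints(q,np.zeros(3),np.zeros(3),K,d)[0][:,0]
E
python3 - <<'E'
from h import *
print(sense()["eef_pos"],sense()["tool_rot"])
for n in ["scene","side"]:
    im=get_image(n); cv2.imwrite(f"pics/{n}0.png",im[:,:,::-1])
    for t,z in [("rack_stop",0),("carton",0),("slate",0),("pot",0),("label1",.045),("label6",.045),("amber_carton",0),("green_carton",0),("jar",0),("can",0)]:
        r=tip_of(n,t)[:2]
        print(n,t,[(round(a["confidence"],2),np.round(a["point"]),np.round(ray(n,a["point"][1],a["point"][0],z),3)) for a in r])
E
```

```text
[ 0.18987135 -0.46218641  0.23082056] [-1.79936910e+02 -7.74550463e-04  2.23325581e+01]
scene rack_stop [(0.86, array([272., 240.]), array([0.662, 0.004, 0.   ]))]
scene carton [(0.72, array([162., 270.]), array([ 0.339, -0.102,  0.   ])), (0.58, array([180., 195.]), array([ 0.494, -0.248,  0.   ]))]
scene slate [(0.69, array([232., 169.]), array([ 0.659, -0.215,  0.   ]))]
scene pot [(0.89, array([301., 313.]), array([0.637, 0.195, 0.   ]))]
scene label1 [(0.73, array([256., 208.]), array([ 0.679, -0.072,  0.045])), (0.68, array([260., 222.]), array([ 0.672, -0.036,  0.045]))]
scene label6 [(0.73, array([256., 208.]), array([ 0.679, -0.072,  0.045])), (0.68, array([260., 222.]), array([ 0.672, -0.036,  0.045]))]
scene amber_carton [(0.82, array([267., 273.]), array([0.609, 0.067, 0.   ]))]
scene green_carton [(0.86, array([235., 201.]), array([ 0.626, -0.137,  0.   ])), (0.22, array([303., 310.]), array([0.645, 0.192, 0.   ]))]
scene jar [(0.72, array([268., 402.]), array([0.45 , 0.346, 0.   ])), (0.61, array([230., 171.]), array([ 0.653, -0.211,  0.   ]))]
scene can [(0.64, array([
[... 330 characters left out ...]
te [(0.61, array([189., 244.]), array([ 0.652, -0.195,  0.   ]))]
side pot [(0.7, array([261., 205.]), array([0.635, 0.195, 0.   ]))]
side label1 [(0.66, array([227., 202.]), array([0.667, 0.122, 0.045])), (0.63, array([190., 228.]), array([ 0.668, -0.09 ,  0.045]))]
side label6 [(0.66, array([227., 202.]), array([0.667, 0.122, 0.045])), (0.63, array([190., 228.]), array([ 0.668, -0.09 ,  0.045]))]
side amber_carton [(0.63, array([236., 229.]), array([0.612, 0.079, 0.   ]))]
side green_carton [(0.5, array([196., 248.]), array([ 0.623, -0.15 ,  0.   ]))]
side jar [(0.72, array([320., 263.]), array([0.457, 0.349, 0.   ]))]
side can [(0.62, array([171., 296.]), array([ 0.51 , -0.377,  0.   ]))]
```

View pics/scene0.png

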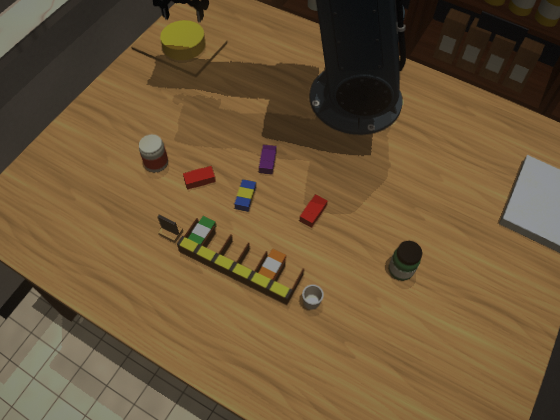

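View pics/side0.png

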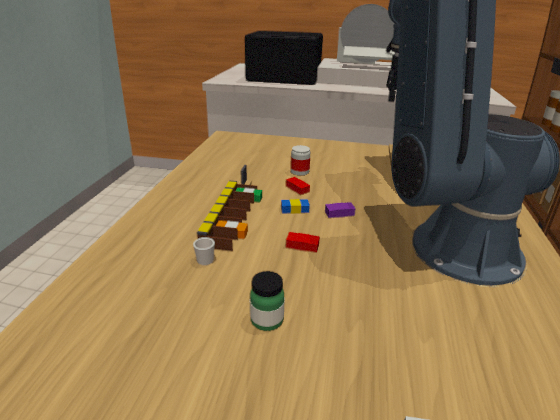

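The slate stands at the right (-y) end (scene 169,228), so the third label and lane are lane 4, at rack y = -25 mm. Carton-shaped things in the scene image (column,row):
- purple (268,159)
- red (199,177)
- red (313,210)
- green (202,231), already home
- orange (271,264), already home
- blue with a yellow band (245,195), which is the one described

I'll measure and check that choice in one crop.

```bash
cat > m.py <<'E'
from h import *
def blobs(im,lo,hi,amin):
    hsv=cv2.cvtColor(im,cv2.COLOR_RGB2HSV); m=cv2.inRange(hsv,np.array(lo),np.array(hi))
    n,_,st,ce=cv2.connectedComponentsWithStats(m); return m,[(st[i,4],ce[i]) for i in range(1,n) if st[i,4]>amin]
E
python3 - <<'E'
from m import *
for n in ["scene","side"]:
    im=get_image(n); C=cam(n)
    m,b=blobs(im,[24,150,80],[36,255,255],25)
    print(n,"yellow",[(a,np.round(c),np.round(ray(n,*c,.045,C)[:2],4)) for a,c in b])
    m,b=blobs(im,[108,150,60],[124,255,255],25)
    print(n,"blue",[(a,np.round(c),np.round(ray(n,*c,.02,C)[:2],4)) for a,c in b])
    if n=="scene": cv2.imwrite("pics/crop.png",cv2.resize(im[140:310,140:340,::-1],None,fx=3.5,fy=3.5,interpolation=2))
E
```

```text
scene yellow [(np.int32(942), array([182.,  34.]), array([ 0.0693, -0.589 ])), (np.int32(137), array([245., 192.]), array([ 0.4815, -0.0914])), (np.int32(156), array([188., 244.]), array([ 0.6788, -0.1316])), (np.int32(163), array([206., 253.]), array([ 0.6768, -0.0815])), (np.int32(164), array([223., 262.]), array([ 0.6741, -0.0317])), (np.int32(169), array([242., 270.]), array([0.6715, 0.0182])), (np.int32(173), array([260., 280.]), array([0.6694, 0.0686])), (np.int32(181), array([279., 289.]), array([0.6671, 0.1181]))]
scene blue [(np.int32(85), array([248., 184.]), array([ 0.4426, -0.1081])), (np.int32(97), array([242., 201.]), array([ 0.4958, -0.0922]))]
side yellow [(np.int32(123), array([229., 188.]), array([ 0.6716, -0.1035])), (np.int32(70), array([222., 199.]), array([ 0.6687, -0.0303])), (np.int32(135), array([295., 206.]), array([ 0.4585, -0.0423])), (np.int32(81), array([216., 208.]), array([0.6665, 0.0195])), (np.int32(89), array([211., 217.]), array([0.6641, 0.0694])), (np.int32(100), array([205., 227.]), array([0.6613, 0.1197]))]
side blue []
```

View pics/crop.png

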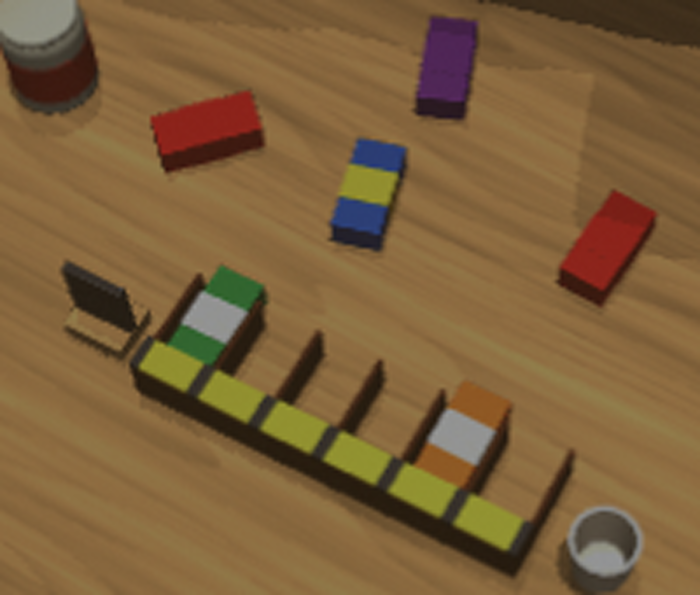

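The crop shows the slate at the upper-left end (85,300), nearest the green lane. The third label from it, the one at crop (292,425), is lane 4, which is empty. The blue carton with the yellow band is at crop (370,190). Now I'll move above the work with the fingers closed and look from near.

>>> {"op": "jog_arm", "data": {
  "targets": [0.13, -0.05, -0.02, 0, 0, 0.09, 0, 0.26, -0.1, -0.03, 0, 0, 0.18, 0, 0.4, -0.15, -0.03, 0, 0, 0.27, 0, 0.49, -0.2, -0.03, 0, 0, 0.344, 0, 0.49, -0.2, -0.03, 0, 0, 0.344, 0, 0.49, -0.2, -0.03, 0, 0, 0.344, 0, 0.49, -0.2, -0.03, 0, 0, 0.344, 0, 0.49, -0.2, -0.03, 0, 0, 0.344, 0, 0.49, -0.2, -0.03, 0, 0, 0.344, 0, 0.49, -0.2, -0.03, 0, 0, 0.344, 0, 0.49, -0.2, -0.03, 0, 0, 0.344, 0, 0.49, -0.2, -0.03, 0, 0, 0.344, 0, 0.49, -0.2, -0.03, 0, 0, 0.344, 0, 0.49, -0.2, -0.03, 0, 0, 0.344, 0, 0.49, -0.2, -0.03, 0, 0, 0.344, 0, 0.49, -0.2, -0.03, 0, 0, 0.344, 0, 0.49, -0.2, -0.03, 0, 0, 0.344, 0, 0.49, -0.2, -0.03, 0, 0, 0.344, 0]
}}

```text
time: 2.7
eef_pos: [0.5667, -0.0922, 0.2616]
tool_rot: [180.0, -0.0, 2.5]
wrist_force: [0.0, 0.0, 0.1]
grip_width: 0.0003
grasp_force: 0.0
```

```bash
python3 - <<'E'
from m import *
s=sense(); print(s["time"],s["eef_pos"],s["tool_rot"],s["grip_width"]); C=cam("wrist")
print("cam at",np.linalg.inv(C[2])[:3,3])
im=get_image("wrist"); cv2.imwrite("pics/w1.png",im[:,:,::-1])
m,b=blobs(im,[24,130,60],[36,255,255],150)
print("yellow",[(a,np.round(c),np.round(ray("wrist",*c,.045,C)[:2],4)) for a,c in b])
m,b=blobs(im,[105,130,40],[126,255,255],150)
print("blue",[(a,np.round(c),np.round(ray("wrist",*c,.026,C)[:2],4)) for a,c in b])
E
```

```text
2.7 [ 0.56665376 -0.09219649  0.26159868] [ 1.79992547e+02 -1.31378692e-02  2.54285012e+00] 0.0003163493809194354
cam at [ 0.63095392 -0.09021933  0.40429468]
yellow [(np.int32(926), array([182.,  83.]), array([0.6687, 0.0162])), (np.int32(935), array([229.,  83.]), array([ 0.6707, -0.0339])), (np.int32(937), array([275.,  83.]), array([ 0.6728, -0.0838])), (np.int32(933), array([321.,  83.]), array([ 0.6749, -0.1336])), (np.int32(922), array([92., 85.]), array([0.6638, 0.1158])), (np.int32(927), array([137.,  84.]), array([0.6659, 0.0662]))]
blue [(np.int32(649), array([276., 230.]), array([ 0.4991, -0.0927]))]
```

View pics/w1.png

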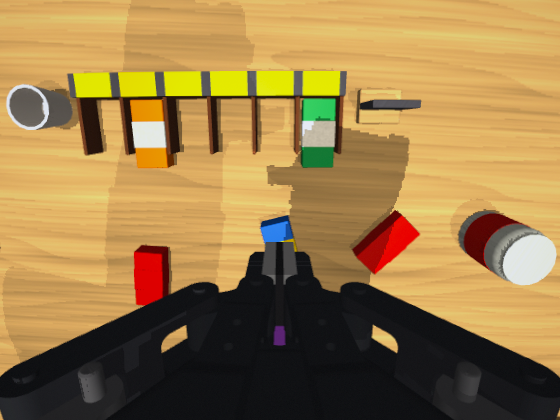

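The wrist view agrees with the first measurement. The labels lie along row 83 from column 92 (lane 1) to 321 (lane 6), with the green carton in lane 6 at (319,130), the slate at (390,103), and the blue carton at (276,230), partly hidden by the fingers. Going above label 6.

>>> {"op": "jog_arm", "data": {
  "targets": [0.035, 0.015, 0.02, 0, 0, 0, 0, 0.07, 0.03, 0.05, 0, 0, 0, 0, 0.107, 0.048, 0.09, 0, 0, 0, 0, 0.107, 0.048, 0.12, 0, 0, 0, 0, 0.107, 0.048, 0.15, 0, 0, 0, 0, 0.107, 0.048, 0.18, 0, 0, 0, 0, 0.107, 0.048, 0.197, 0, 0, 0, 0, 0.107, 0.048, 0.204, 0, 0, 0, 0, 0.107, 0.048, 0.204, 0, 0, 0, 0, 0.107, 0.048, 0.204, 0, 0, 0, 0, 0.107, 0.048, 0.204, 0, 0, 0, 0]
}}

```text
time: 3.67
eef_pos: [0.6773, -0.1347, 0.0594]
tool_rot: [180.0, -0.2, 2.6]
wrist_force: [-0.1, -0.7, -0.5]
grip_width: -0.0002
grasp_force: 0.0
```

```bash
python3 - <<'E'
from m import *
s=sense(); print(s["time"],s["eef_pos"],s["tool_rot"],s["wrist_force"]); C=cam("wrist")
im=get_image("wrist")
m,b=blobs(im,[24,130,60],[36,255,255],150)
print("yellow",[(a,np.round(c),np.round(ray("wrist",*c,.045,C)[:2],4)) for a,c in b])
m,b=blobs(im,[105,130,40],[126,255,255],150)
print("blue",[(a,np.round(c),np.round(ray("wrist",*c,.026,C)[:2],4)) for a,c in b])
cv2.imwrite("pics/w2.png",im[:,:,::-1])
E
```

```text
3.6667 [ 0.67728572 -0.1347334   0.05940581] [ 1.79962881e+02 -1.55384039e-01  2.60990957e+00] [-0.14138783 -0.67792069 -0.51339771]
yellow [(np.int32(1837), array([ 20., 248.]), array([0.6695, 0.0078])), (np.int32(3275), array([ 93., 247.]), array([ 0.672 , -0.0339])), (np.int32(3417), array([183., 247.]), array([ 0.6743, -0.0837])), (np.int32(1973), array([272., 239.]), array([ 0.6812, -0.1317]))]
blue []
```

View pics/w2.png

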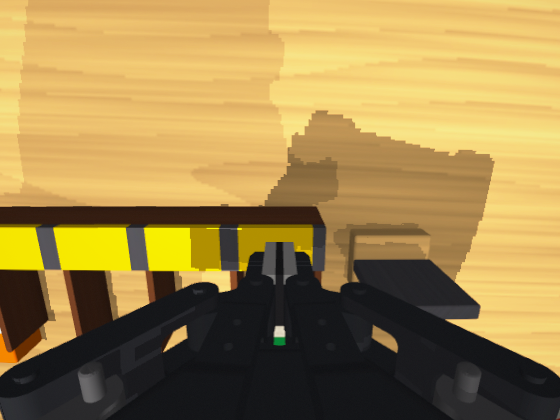

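The fingers hang over label 6 (about 285,245). Next to it are labels 5 (183,247) and 4 (93,247), and the slate is clear to the right. Descending gently to touch.

>>> {"op": "jog_arm", "data": {
  "targets": [0, 0, 0.004, 0, 0, 0, 0, 0, 0, 0.008, 0, 0, 0, 0, 0, 0, 0.01, 0, 0, 0, 0, 0, 0, 0.011, 0, 0, 0, 0, 0, 0, 0.012, 0, 0, 0, 0, 0, 0, 0.0125, 0, 0, 0, 0, 0, 0, 0.0125, 0, 0, 0, 0, 0, 0, 0.0125, 0, 0, 0, 0]
}}

```text
time: 4.38
eef_pos: [0.6763, -0.1343, 0.0451]
tool_rot: [180.0, -0.0, 2.6]
wrist_force: [-2.7, 0.9, 5.9]
grip_width: -0.0002
grasp_force: 2.7
```

>>> {"op": "jog_arm", "data": {
  "targets": [0, -0.004, 0.0003, 0, 0, 0, 0, 0, -0.01, 0.0003, 0, 0, 0, 0, 0, -0.016, 0.0003, 0, 0, 0, 0, 0, -0.022, 0.0003, 0, 0, 0, 0, 0, -0.028, 0.0003, 0, 0, 0, 0, 0, -0.034, 0.0003, 0, 0, 0, 0, 0, -0.04, 0.0003, 0, 0, 0, 0, 0, -0.046, 0.0003, 0, 0, 0, 0, 0, -0.052, 0.0003, 0, 0, 0, 0]
}}

```text
time: 5.13
eef_pos: [0.6745, -0.0826, 0.0451]
tool_rot: [179.9, -0.1, 2.6]
wrist_force: [0.1, -3.8, 5.9]
grip_width: 0.0005
grasp_force: 2.7
```

>>> {"op": "jog_arm", "data": {
  "targets": [0, -0.006, 0.0002, 0, 0, 0, 0, 0, -0.012, 0.0002, 0, 0, 0, 0, 0, -0.018, 0.0002, 0, 0, 0, 0, 0, -0.024, 0.0002, 0, 0, 0, 0, 0, -0.03, 0.0002, 0, 0, 0, 0, 0, -0.036, 0.0002, 0, 0, 0, 0, 0, -0.042, 0.0002, 0, 0, 0, 0, 0, -0.046, 0.0002, 0, 0, 0, 0, 0, -0.046, 0.0002, 0, 0, 0, 0]
}}

```text
time: 5.88
eef_pos: [0.6725, -0.036, 0.0451]
tool_rot: [180.0, -0.1, 2.6]
wrist_force: [0.1, 1.6, 7.2]
grip_width: -0.0001
grasp_force: 3.8
```

All three labels were touched. Lifting off and going back behind the carton to look.

>>> {"op": "jog_arm", "data": {
  "targets": [0, 0, -0.03, 0, 0, 0, 0, 0, 0, -0.06, 0, 0, 0, 0, 0, 0, -0.1, 0, 0, 0, 0, -0.03, 0, -0.13, 0, 0, 0, 0, -0.06, 0.015, -0.16, 0, 0, 0, 0, -0.1, 0.025, -0.17, 0, 0, 0, 0, -0.14, 0.035, -0.17, 0, 0, 0, 0, -0.18, 0.045, -0.17, 0, 0, 0, 0, -0.22, 0.055, -0.17, 0, 0, 0, 0, -0.26, 0.06, -0.17, 0, 0, 0, 0, -0.3, 0.06, -0.17, 0, 0, 0, 0, -0.315, 0.06, -0.17, 0, 0, 0, 0, -0.315, 0.06, -0.17, 0, 0, 0, 0, -0.315, 0.06, -0.17, 0, 0, 0, 0, -0.315, 0.06, -0.17, 0, 0, 0, 0, -0.315, 0.06, -0.17, 0, 0, 0, 0]
}}

```text
time: 7.22
eef_pos: [0.3608, -0.1107, 0.2142]
tool_rot: [-180.0, -0.0, 2.7]
wrist_force: [-0.2, 1.0, -0.5]
grip_width: 0.0001
grasp_force: 0.0
```

```bash
cat > c.py <<'E'
from m import *
import sys
def look(save=None):
    s=sense(); print(s["time"],np.round(s["eef_pos"],4),np.round(s["tool_rot"],2)); C=cam("wrist"); im=get_image("wrist")
    if save: cv2.imwrite(save,im[:,:,::-1])
    m1,b=blobs(im,[24,130,60],[36,255,255],150)
    print("yellow",[(a,np.round(c),np.round(ray("wrist",*c,.045,C)[:2],4)) for a,c in b])
    m2,b2=blobs(im,[100,130,40],[126,255,255],100)
    print("blue",[(a,np.round(c)) for a,c in b2])
    if len(b2):
        # union of blue and yellow near; rectangle on top plane
        c0=np.mean([c for a,c in b2],0); m=m1|m2; yy,xx=np.nonzero(m)
        k=np.hypot(xx-c0[0],yy-c0[1])<150
        k2=np.zeros_like(m); k2[yy[k],xx[k]]=255
        k2=cv2.morphologyEx(k2,cv2.MORPH_CLOSE,np.ones((7,7)))
        cs=max(cv2.findContours(k2,0,cv2.CHAIN_APPROX_NONE)[0],key=cv2.contourArea)[:,0]
        P=np.array([ray("wrist",*p,.026,C)[:2] for p in cs.astype(float)])
        r=cv2.minAreaRect((P*1000).astype(np.float32)); print("rect mm",r)
        yb=[ (np.round(ray("wrist",*c,.026,C)[:2],4)) for a,c in b2]; print(yb)
E
python3 -c "
from c import *; look('pics/w3.png')"
```

```text
7.2167 [ 0.3608 -0.1107  0.2142] [-180.     -0.      2.65]
yellow [(np.int32(1239), array([273.,  77.]), array([ 0.4667, -0.1012]))]
blue [(np.int32(1005), array([266.,  48.])), (np.int32(927), array([280., 105.]))]
rect mm ((468.5367736816406, -100.79557800292969), (79.36886596679688, 39.43666458129883), 16.46695899963379)
[array([ 0.4952, -0.0928]), array([ 0.4425, -0.1087])]
```

View pics/w3.png

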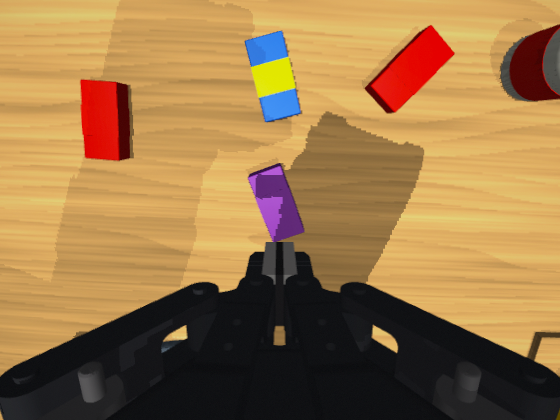

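The carton is at (0.4685, -0.1005), yaw 16.5°, seen at pixels (273,77). Purple lies just behind it (276,203), and the reds are at (105,120) and (410,70). The plan is to push it sideways (+y) with two spread fingers whose line runs along the lane, which also squares it. Then I'll push from behind.

```bash
python3 - <<'E'
from m import *
C=cam("wrist"); print(np.round(sense()["joint_pos"],1))
for n,p,z in [("purple front",(262,168),.026),("purple fr",(284,164),.026),("purple rear",(275,240),.026),("redR near",(365,88),.026),("redR bot",(393,112),.0),("redL right",(131,120),.013)]: print(n,np.round(ray("wrist",*p,z,C),3))
E
```

```text
[-17.1  -2.  -20.2  71.8   0.  160.3]
purple front [ 0.378 -0.093  0.026]
purple fr [ 0.383 -0.116  0.026]
purple rear [ 0.297 -0.11   0.026]
redR near [ 0.463 -0.193  0.026]
redR bot [ 0.443 -0.233  0.   ]
redL right [0.421 0.05  0.013]
```

>>> {"op": "jog_arm", "data": {
  "targets": [0.01, 0.005, 0.01, 0, 0, -0.12, 0.05, 0.02, 0.01, 0.02, 0, 0, -0.24, 0.05, 0.03, 0.015, 0.03, 0, 0, -0.36, 0.05, 0.04, 0.02, 0.04, 0, 0, -0.48, 0.05, 0.05, 0.025, 0.05, 0, 0, -0.6, 0.05, 0.06, 0.03, 0.06, 0, 0, -0.72, 0.05, 0.07, 0.035, 0.07, 0, 0, -0.84, 0.05, 0.08, 0.04, 0.08, 0, 0, -0.96, 0.05, 0.09, 0.045, 0.09, 0, 0, -1.08, 0.05, 0.1, 0.046, 0.1, 0, 0, -1.2, 0.05, 0.105, 0.046, 0.11, 0, 0, -1.32, 0.05, 0.105, 0.046, 0.12, 0, 0, -1.44, 0.05, 0.105, 0.046, 0.13, 0, 0, -1.569, 0.05, 0.105, 0.046, 0.14, 0, 0, -1.569, 0.05, 0.105, 0.046, 0.14, 0, 0, -1.569, 0.05, 0.105, 0.046, 0.14, 0, 0, -1.569, 0.05]
}}

```text
time: 8.6
eef_pos: [0.4668, -0.1517, 0.0738]
tool_rot: [-179.9, -0.0, 92.3]
wrist_force: [0.9, 0.8, 0.3]
grip_width: 0.0501
grasp_force: 0.0
```

```bash
python3 -c "
from c import *; look('pics/w4.png'); print(sense()['grip_width'])"
```

```text
8.6 [ 0.4668 -0.1517  0.0738] [-1.7993e+02 -3.0000e-02  9.2290e+01]
yellow [(np.int32(3232), array([288., 145.]), array([ 0.4685, -0.0987]))]
blue [(np.int32(2562), array([333., 133.])), (np.int32(2442), array([244., 156.]))]
rect mm ((469.1125793457031, -100.50590515136719), (78.78540802001953, 38.840911865234375), 16.911943435668945)
[array([ 0.4952, -0.092 ]), array([ 0.4428, -0.1078])]
0.05004149568286256
```

View pics/w4.png

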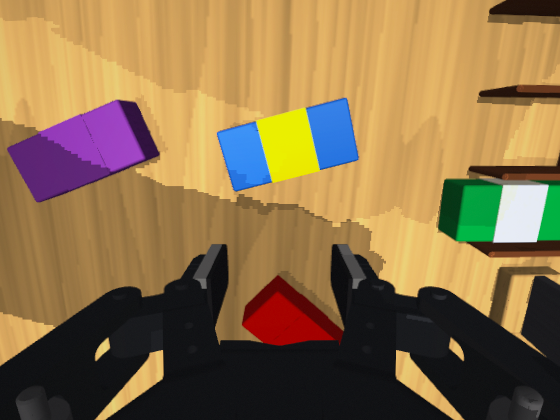

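The carton (288,145) is ahead of the open fingers (215 and 345, row 270). The red box tip (280,280) is behind and between them, clear of both. Descending.

>>> {"op": "jog_arm", "data": {
  "targets": [0, 0, 0.01, 0, 0, 0, 0.05, 0, 0, 0.02, 0, 0, 0, 0.05, 0, 0, 0.03, 0, 0, 0, 0.05, 0, 0, 0.04, 0, 0, 0, 0.05, 0, 0, 0.05, 0, 0, 0, 0.05, 0, 0, 0.058, 0, 0, 0, 0.05, 0, 0, 0.064, 0, 0, 0, 0.05, 0, 0, 0.067, 0, 0, 0, 0.05, 0, 0, 0.067, 0, 0, 0, 0.05, 0, 0, 0.067, 0, 0, 0, 0.05]
}}

```text
time: 9.48
eef_pos: [0.467, -0.152, 0.0074]
tool_rot: [180.0, 0.0, 92.5]
wrist_force: [-0.1, 0.0, 0.8]
grip_width: 0.0498
grasp_force: 0.0
```

>>> {"op": "jog_arm", "data": {
  "targets": [0.004, 0, 0, 0, 0, 0, 0.05, 0.008, 0, 0, 0, 0, 0, 0.05, 0.012, 0, 0, 0, 0, 0, 0.05, 0.016, 0, 0, 0, 0, 0, 0.05, 0.02, 0, 0, 0, 0, 0, 0.05, 0.024, 0, 0, 0, 0, 0, 0.05, 0.028, 0, 0, 0, 0, 0, 0.05, 0.032, 0, 0, 0, 0, 0, 0.05, 0.036, 0, 0, 0, 0, 0, 0.05, 0.04, 0, 0, 0, 0, 0, 0.05, 0.044, 0, 0, 0, 0, 0, 0.05, 0.048, 0, 0, 0, 0, 0, 0.05, 0.052, 0, 0, 0, 0, 0, 0.05, 0.056, 0, 0, 0, 0, 0, 0.05, 0.06, 0, 0, 0, 0, 0, 0.05, 0.063, 0, 0, 0, 0, 0, 0.05, 0.066, 0, 0, 0, 0, 0, 0.05, 0.068, 0, 0, 0, 0, 0, 0.05, 0.07, 0, 0, 0, 0, 0, 0.05, 0.07, 0, 0, 0, 0, 0, 0.05]
}}

```text
time: 11.15
eef_pos: [0.4638, -0.0817, 0.0073]
tool_rot: [-180.0, -0.0, 92.5]
wrist_force: [0.5, 0.0, -0.3]
grip_width: 0.0501
grasp_force: 0.0
```

```bash
python3 -c "
from c import *; look('pics/w5.png')"
```

```text
11.15 [ 0.4638 -0.0817  0.0073] [-1.800e+02 -1.000e-02  9.253e+01]
yellow [(np.int32(7004), array([304., 206.]), array([ 0.4699, -0.0449]))]
blue [(np.int32(5476), array([238., 205.])), (np.int32(5364), array([370., 206.]))]
rect mm ((471.6802062988281, -50.85424041748047), (78.86170959472656, 40.88300704956055), 2.4968976974487305)
[array([ 0.4445, -0.0509]), array([ 0.4988, -0.0486])]
```

Squared at yaw 2.5°, with about 8.5 mm more to the lane line.

>>> {"op": "jog_arm", "data": {
  "targets": [0.003, 0, 0, 0, 0, 0, 0.05, 0.006, 0, 0, 0, 0, 0, 0.05, 0.0085, 0, 0, 0, 0, 0, 0.05, 0.0085, 0, 0, 0, 0, 0, 0.05, 0.0085, 0, 0, 0, 0, 0, 0.05, 0.0, 0, 0, 0, 0, 0, 0.05, -0.015, 0, 0, 0, 0, 0, 0.05, -0.02, 0, -0.03, 0, 0, 0, 0.05, -0.02, 0, -0.06, 0, 0, 0, 0.05, -0.02, 0, -0.1, 0, 0, 0, 0.05, -0.02, 0, -0.13, 0, 0, 0, 0.05, -0.02, 0, -0.14, 0, 0, 0, 0.05, -0.02, 0, -0.14, 0, 0, 0, 0.05, -0.02, 0, -0.14, 0, 0, 0, 0.05]
}}

```text
time: 12.37
eef_pos: [0.4648, -0.1024, 0.1471]
tool_rot: [180.0, 0.0, 92.5]
wrist_force: [-0.7, -0.1, -0.9]
grip_width: 0.0502
grasp_force: 0.0
```

```bash
python3 -c "
from c import *; look('pics/w6.png')"
```

```text
12.3667 [ 0.4648 -0.1024  0.1471] [1.7997e+02 1.0000e-02 9.2510e+01]
yellow [(np.int32(259), array([553.,  10.]), array([0.6547, 0.0514])), (np.int32(1232), array([549.,  65.]), array([0.6601, 0.0144])), (np.int32(1730), array([543., 132.]), array([ 0.6674, -0.0344])), (np.int32(1748), array([291., 130.]), array([ 0.4706, -0.0428])), (np.int32(1645), array([532., 193.]), array([ 0.6708, -0.0833])), (np.int32(1443), array([520., 249.]), array([ 0.673 , -0.1329]))]
blue [(np.int32(1375), array([258., 130.])), (np.int32(1357), array([325., 130.]))]
rect mm ((471.282470703125, -43.68036651611328), (78.84551239013672, 38.488914489746094), 2.5314571857452393)
[array([ 0.4439, -0.0444]), array([ 0.4987, -0.042 ])]
```

View pics/w6.png

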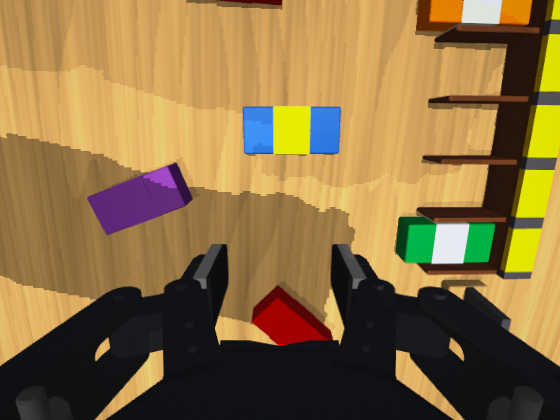

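The carton (291,130) is square and in line with the empty lane 4, between the dividers at rows 100 and 160. Everything else is where it stood. Moving behind it.

>>> {"op": "jog_arm", "data": {
  "targets": [0.005, -0.004, 0, 0, 0, 0.12, 0.01, 0.01, -0.008, 0, 0, 0, 0.24, 0.01, 0.015, -0.012, 0, 0, 0, 0.36, 0.01, 0.02, -0.016, 0, 0, 0, 0.48, 0.01, 0.025, -0.02, 0, 0, 0, 0.6, 0.01, 0.03, -0.025, 0, 0, 0, 0.72, 0.01, 0.035, -0.03, 0, 0, 0, 0.84, 0.01, 0.04, -0.035, 0, 0, 0, 0.96, 0.01, 0.045, -0.04, 0, 0, 0, 1.08, 0.01, 0.05, -0.045, 0, 0, 0, 1.2, 0.01, 0.055, -0.051, 0.02, 0, 0, 1.32, 0.01, 0.059, -0.051, 0.04, 0, 0, 1.44, 0.01, 0.059, -0.051, 0.06, 0, 0, 1.57, 0.01, 0.059, -0.051, 0.07, 0, 0, 1.57, 0.01, 0.059, -0.051, 0.07, 0, 0, 1.57, 0.01, 0.059, -0.051, 0.07, 0, 0, 1.57, 0.01]
}}

```text
time: 13.75
eef_pos: [0.41, -0.0452, 0.0762]
tool_rot: [-180.0, 0.2, 2.6]
wrist_force: [0.6, -0.2, 0.6]
grip_width: 0.0101
grasp_force: 0.0
```

```bash
python3 -c "
from c import *; look(); print(sense()['grip_width'])"
```

```text
13.75 [ 0.41   -0.0452  0.0762] [-1.7997e+02  1.7000e-01  2.6400e+00]
yellow [(np.int32(3267), array([279., 127.]), array([ 0.4721, -0.0432]))]
blue [(np.int32(2851), array([279.,  79.])), (np.int32(2322), array([279., 173.]))]
rect mm ((471.33343505859375, -43.34723663330078), (79.4338150024414, 38.652870178222656), 1.4978132247924805)
[array([ 0.499 , -0.0423]), array([ 0.4441, -0.0447])]
0.010275757817200082
```

>>> {"op": "jog_arm", "data": {
  "targets": [0, 0, 0.012, 0, 0, 0, 0.01, 0, 0, 0.024, 0, 0, 0, 0.01, 0, 0, 0.036, 0, 0, 0, 0.01, 0, 0, 0.048, 0, 0, 0, 0.01, 0, 0, 0.058, 0, 0, 0, 0.01, 0, 0, 0.065, 0, 0, 0, 0.01, 0, 0, 0.067, 0, 0, 0, 0.01, 0, 0, 0.067, 0, 0, 0, 0.01, 0.003, 0, 0.067, 0, 0, 0, 0.01, 0.006, 0, 0.067, 0, 0, 0, 0.01, 0.01, 0, 0.067, 0, 0, 0, 0.01, 0.014, 0, 0.067, 0, 0, 0, 0.01, 0.018, 0, 0.067, 0, 0, 0, 0.01, 0.023, 0, 0.067, 0, 0, 0, 0.01, 0.028, 0, 0.067, 0, 0, 0, 0.01, 0.033, 0, 0.067, 0, 0, 0, 0.01, 0.038, 0, 0.067, 0, 0, 0, 0.01, 0.043, 0, 0.067, 0, 0, 0, 0.01, 0.048, 0, 0.067, 0, 0, 0, 0.01, 0.052, 0, 0.067, 0, 0, 0, 0.01]
}}

```text
time: 15.47
eef_pos: [0.4638, -0.0429, 0.0103]
tool_rot: [180.0, -0.0, 2.6]
wrist_force: [-0.7, 0.6, 0.9]
grip_width: 0.0102
grasp_force: 0.5
```

```bash
python3 -c "
from c import *; look()"
```

```text
15.4667 [ 0.4638 -0.0429  0.0103] [ 1.80e+02 -1.00e-02  2.57e+00]
yellow [(np.int32(7072), array([278., 158.]), array([ 0.5163, -0.0412]))]
blue [(np.int32(6498), array([279.,  87.])), (np.int32(4703), array([279., 222.]))]
rect mm ((513.7981567382812, -41.31805419921875), (78.91828155517578, 38.73225402832031), 2.6414289474487305)
[array([ 0.5415, -0.0402]), array([ 0.4871, -0.0426])]
```

Tracking straight. Pushing on through the mouth.

>>> {"op": "jog_arm", "data": {
  "targets": [0.004, 0, 0, 0, 0, 0, 0.01, 0.008, 0, 0, 0, 0, 0, 0.01, 0.012, 0, 0, 0, 0, 0, 0.01, 0.016, 0, 0, 0, 0, 0, 0.01, 0.02, 0, 0, 0, 0, 0, 0.01, 0.024, 0, 0, 0, 0, 0, 0.01, 0.028, 0, 0, 0, 0, 0, 0.01, 0.032, 0, 0, 0, 0, 0, 0.01, 0.036, 0, 0, 0, 0, 0, 0.01, 0.04, 0, 0, 0, 0, 0, 0.01, 0.043, 0, 0, 0, 0, 0, 0.01, 0.046, 0, 0, 0, 0, 0, 0.01, 0.049, 0, 0, 0, 0, 0, 0.01, 0.052, 0, 0, 0, 0, 0, 0.01, 0.055, 0, 0, 0, 0, 0, 0.01, 0.058, 0, 0, 0, 0, 0, 0.01, 0.061, 0, 0, 0, 0, 0, 0.01, 0.064, 0, 0, 0, 0, 0, 0.01, 0.067, 0, 0, 0, 0, 0, 0.01, 0.07, 0, 0, 0, 0, 0, 0.01]
}}

```text
time: 17.18
eef_pos: [0.5333, -0.0398, 0.0103]
tool_rot: [-180.0, 0.0, 2.6]
wrist_force: [-0.9, -0.2, -0.6]
grip_width: 0.0098
grasp_force: 0.3
```

```bash
python3 -c "
from c import *; look('pics/w7.png')"
```

```text
17.1833 [ 0.5333 -0.0398  0.0103] [-180.      0.      2.57]
yellow [(np.int32(7078), array([278., 158.]), array([ 0.5859, -0.0381]))]
blue [(np.int32(6566), array([279.,  87.])), (np.int32(4707), array([279., 222.]))]
rect mm ((583.357421875, -38.217525482177734), (78.88932037353516, 39.01655197143555), 2.5377070903778076)
[array([ 0.6111, -0.0372]), array([ 0.5566, -0.0395])]
```

View pics/w7.png

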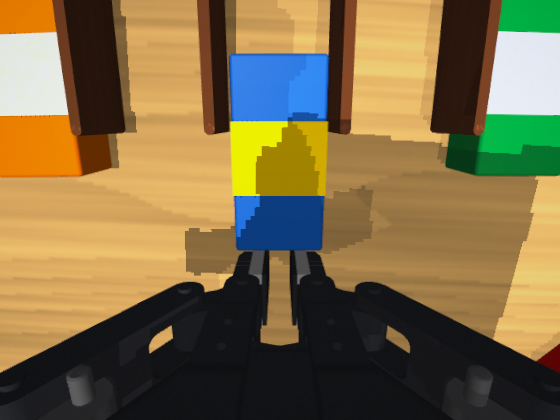

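The carton is inside lane 4, with the dividers at columns 210 and 342 and the carton spanning 230–328. Pushing the last ~36 mm, slowly at the end.

>>> {"op": "jog_arm", "data": {
  "targets": [0.003, 0, 0, 0, 0, 0, 0.01, 0.006, 0, 0, 0, 0, 0, 0.01, 0.009, 0, 0, 0, 0, 0, 0.01, 0.012, 0, 0, 0, 0, 0, 0.01, 0.015, 0, 0, 0, 0, 0, 0.01, 0.018, 0, 0, 0, 0, 0, 0.01, 0.021, 0, 0, 0, 0, 0, 0.01, 0.024, 0, 0, 0, 0, 0, 0.01, 0.027, 0, 0, 0, 0, 0, 0.01, 0.029, 0, 0, 0, 0, 0, 0.01, 0.031, 0, 0, 0, 0, 0, 0.01, 0.032, 0, 0, 0, 0, 0, 0.01, 0.033, 0, 0, 0, 0, 0, 0.01, 0.0335, 0, 0, 0, 0, 0, 0.01, 0.034, 0, 0, 0, 0, 0, 0.01, 0.0345, 0, 0, 0, 0, 0, 0.01, 0.035, 0, 0, 0, 0, 0, 0.01]
}}

```text
time: 18.65
eef_pos: [0.568, -0.0383, 0.0103]
tool_rot: [-180.0, 0.0, 2.6]
wrist_force: [-0.4, 0.4, -0.6]
grip_width: 0.01
grasp_force: 0.2
```

>>> {"op": "jog_arm", "data": {
  "targets": [0.0005, 0, 0, 0, 0, 0, 0.01, 0.001, 0, 0, 0, 0, 0, 0.01, 0.0015, 0, 0, 0, 0, 0, 0.01, 0.002, 0, 0, 0, 0, 0, 0.01, 0.002, 0, 0, 0, 0, 0, 0.01]
}}

```text
time: 19.07
eef_pos: [0.5685, -0.0382, 0.0101]
tool_rot: [-180.0, 0.2, 2.6]
wrist_force: [-10.3, -0.2, 6.6]
grip_width: 0.01
grasp_force: 5.4
```

It met the stop with 10 N, home. Backing straight off, then up.

>>> {"op": "jog_arm", "data": {
  "targets": [-0.002, 0, 0, 0, 0, 0, 0.01, -0.005, 0, 0, 0, 0, 0, 0.01, -0.015, 0, 0, 0, 0, 0, 0.01, -0.03, 0, 0, 0, 0, 0, 0.01, -0.03, 0, -0.03, 0, 0, 0, 0.01, -0.03, 0, -0.07, 0, 0, 0, 0.01, -0.03, 0, -0.11, 0, 0, 0, 0.01, -0.03, 0, -0.15, 0, 0, 0, 0.01, -0.03, 0, -0.15, 0, 0, 0, 0.01, -0.03, 0, -0.15, 0, 0, 0, 0.01, -0.03, 0, -0.15, 0, 0, 0, 0.01]
}}

```text
time: 19.98
eef_pos: [0.54, -0.0395, 0.16]
tool_rot: [180.0, -0.0, 2.6]
wrist_force: [-1.0, 0.6, -0.8]
grip_width: 0.0101
grasp_force: 0.0
```

```bash
python3 -c "
from c import *; look('pics/w8.png'); print(sense()['wrist_force'])"
```

```text
19.9833 [ 0.54   -0.0395  0.16  ] [ 1.80e+02 -1.00e-02  2.57e+00]
yellow [(np.int32(2046), array([278.,  32.]), array([ 0.6708, -0.0337])), (np.int32(2035), array([344.,  32.]), array([ 0.6729, -0.0836])), (np.int32(1993), array([146.,  33.]), array([0.6659, 0.066 ])), (np.int32(2017), array([211.,  32.]), array([0.6683, 0.0163])), (np.int32(1986), array([410.,  33.]), array([ 0.6752, -0.1335])), (np.int32(1932), array([81., 35.]), array([0.6637, 0.1158])), (np.int32(1691), array([279., 105.]), array([ 0.6177, -0.0369]))]
blue [(np.int32(1424), array([279.,  71.])), (np.int32(1204), array([279., 139.]))]
rect mm ((634.2362060546875, -34.6713981628418), (110.86236572265625, 43.07826614379883), 1.8276488780975342)
[array([ 0.6462, -0.0357]), array([ 0.5912, -0.0381])]
[-0.05743467  0.25149732 -0.88692346]
```

View pics/w8.png

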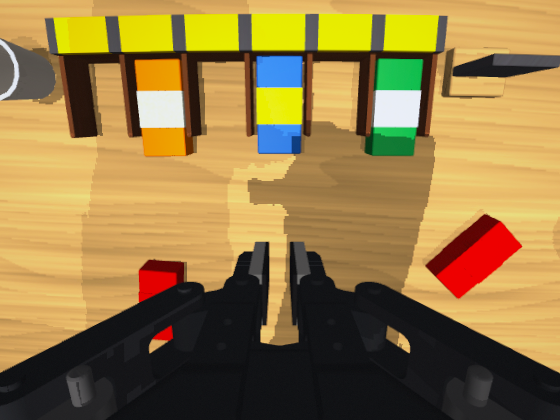

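The blue carton (279,105) is home in the third lane from the slate, level with the other two cartons, and the arm is clear.

```bash
python3 -c "
from rig import *; print(hand_in())"
```

```text
the job is handed in; nothing more can be done
None
```

I touched the first three labels from the slate end in order, then pushed the blue carton home against the stop in the third lane (lane 4 from the left). The last picture shows the arm clear and nothing else visibly moved, and the job was handed in at about 20 s.

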